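# Empty the gate-ended tipping tray of silver blanks into the catch pan

### The job

Stand the blue catch pan squarely on the black rubber pad in front of the tipping tray's brass gate, its wooden grip facing away from the tray. Then, with the silver blanks still in the tray, fold the brass end gate all the way down, and tip the tray up by its red-handled end until all five blanks have slid out over the gate into the pan. Lower the tray gently back to level, leaving the gate down, the pan on its pad, and the jar and the two blocks where they are.

Things in the scene. Friction and masses are not known exactly. Their poses are not given: they have to be found in the camera images.
- stand: fixed green and dark steel stand of the tipping tray; origin on the bench directly under the tip axis. Its +x points from the tray out over the gate towards the rubber pad, +y runs along the tip axis. Base plate 200 x 150 x 6 mm behind the axis (x -195 to +5), two uprights 121 mm high at x -23 to +3, y +-62 to +-70, a rear rest under the tray. The tip axis is parallel to y at x 0, height 105 mm. In front of it lies the pad, x 10 to 150, y +-85, 4 mm high.
- pad (a point): centre of the top face of the black rubber pad (140 x 170 mm, top 4 mm above the bench, fixed to the stand): where the pan's centre belongs; 80 mm in front of the tip axis. Axes as the stand's.
- tray (a joint): tip angle of the dark steel tray, 0 level (at rest on its stop) to 0.9 rad (stop) with the handle end up; turns about the tip axis, which lies along the gate end at floor level. Not sprung or balanced: about 0.45 kg, needs about 2 N up at the handle and falls back if let go.
- tray_floor (a point): middle of the tray's floor; axes as the stand's while level, tipping with the tray. Floor top 105 mm above the bench when level; floor 170 mm long (from the tip axis back) and 100 mm wide inside, walls 4 mm thick and 45 mm high on three sides, the fourth side (+x) is the gate.
- tray_handle (a point): middle of the tray's red round handle bar, 12 mm thick, 108 mm long, parallel to the tip axis; when level it is 210 mm behind the axis and 65 mm above the tray floor (170 mm above the bench), 40 mm behind and 20 mm above the rim of the rear wall. Carried by two thin struts at 50 mm either side of its middle. A round bar: it may turn between the fingers.
- gate (a joint): angle of the brass end gate: 0 upright (shut) to 1.6 rad (stop: folded outward and down, in line with the floor as a lip). Hinge at the floor's front edge on the tip axis, within 2 mm. Stiff friction hinge (0.06 N m), stays where left: about 1.5 N outward near its top moves it.
- gate_top (a point): middle of the gate's top edge. Gate plate 112 mm wide, 58 mm high above its hinge, 4 mm thick; its top stands about 12 mm above the side walls when shut, so it can be pushed from the tray's side.
- pan: loose blue catch pan, outside 120 (x) x 140 (y) x 45 mm high, walls and floor 4 mm, about 0.22 kg; origin at the centre of its underside. Wooden grip on its +x side.
- pan_grip (a point): grip point of the pan's wooden grip: an upright board 10 mm thick (along the pan's x), 45 mm wide (along y), its top 85 mm above the pan's underside; this point is 55 mm along the pan's +x, 70 mm above the underside (25 mm above the rim, 15 mm below the board's top). Axes as the pan's.
- blank0: silver disc blank lying in the tray at the start, 25 mm across, 6 mm thick, 30 g; origin at the centre of its underside
- blank1: silver disc blank lying in the tray at the start, 25 mm across, 6 mm thick, 30 g; origin at the centre of its underside
- blank2: silver disc blank lying in the tray at the start, 25 mm across, 6 mm thick, 30 g; origin at the centre of its underside
- blank3: silver disc blank lying in the tray at the start, 25 mm across, 6 mm thick, 30 g; origin at the centre of its underside
- blank4: silver disc blank lying in the tray at the start, 25 mm across, 6 mm thick, 30 g; origin at the centre of its underside
- charcoal: loose black charcoal block, 105 x 70 x 32 mm, origin at the centre of its underside; leave alone
- jar: loose amber jar with black cap, 54 mm across, 75 mm high, origin at the centre of its underside; leave alone
- anvil: loose steel bench block, 75 x 75 x 30 mm, origin at the centre of its underside; leave alone

How it is judged:
By the outcome, as a careful person would: the job done as asked, in the order asked, and still so for the second after the job is handed in, with the robot touching nothing.
It also fails if it takes over 69 s, if anything falls off the work surface, if the arm or the gripper's body presses on something with over 40 N, if the wrist force passes 120 N, or if a joint passes its speed limit or range.

### The arm

A 6-joint arm with a two-finger parallel gripper is mounted at the origin on the work surface. World frame = base frame: x ahead of the robot, y to its left, z up, the work surface at z = 0. Lengths are in m, angles in rad, forces in N, time in s.
With the tool pointing down it reaches from about 0.375 to 0.9 m from the base axis. Payload 3.1 kg.
Tool frame: the origin (TCP) lies midway between the tips of the shut fingers; the grasp point (between the pads) lies 19 mm behind it (manip.grasp_offset is the distance from the TCP to the grasp point, in m); z points along the fingers, y is the line along which they close (so a half turn about z gives the same grasp; the last joint's range is limited). The gripper opens to 85 mm and grips with 20 to 120 N. Pads are 22 mm wide; open, the fingers measure 114 mm over their backs; the gripper's body (76 mm by 85 mm) begins 54 mm behind the grasp point. The pads swing forward as they close: fully open they stand 13 mm farther back than shut.
Start: joints at [-0.178, 0.527, 1.433, -0, 1.181, -0.178], TCP at [0.625, 0, 0.204] pointing down, gripper open.
Joint ranges: [-3.08, 3.08], [-0.75, 2.2], [0.22, 2.44], [-1.43, 4.57], [0, 2.65], [-2.85, 2.85]. Speed limits (rad/s): [2.79, 2.79, 3.14, 3.14, 3.14, 3.14].

### API

Orientations are given as a unit quaternion [x, y, z, w].
In Python, from station import sensors, cams, order, manip gives the robot as it stands.
- The arm moves only by the tool move_arm, never from a script. Its argument "targets" is a list of rows, each an object of numbers: "dx", "dy", "dz": the shift along the world's x, y, z normalised to -1 to 1, where 1 is 25 mm; "rx", "ry", "rz": the turn, a rotation vector about the world's x, y, z normalised to -1 to 1, where 1 is 30 degrees. A call has exactly 10 rows; each row shifts and turns the commanded pose from where the row before left it; what a row does not reach is not made up. A row lasts 1/8 s, in which the tool goes at most 62.5 mm and 10.7 degrees, less where a joint would pass 70% of its speed; a pose out of reach is approached as far as the arm can. A call with a number of a shift or a turn outside -1 to 1 is refused whole. A call with a gripper value outside its range is refused whole. "claw" is the opening in per cent of the stroke, from 0 (shut) to 100 (fully open), set as the call begins (left out, the last holds). The fingers move at their own pace and stop on an object; "newtons" is the grip in N (left out, the last holds). Time passes only in rows, so rows that do not move let the fingers close, or fill a call up. It gives the time, the measured TCP pose, the force, the opening and the grip force at its end, in the units of the state.
- sensors.sense(): the state, without advancing time (a new reading comes with each control period).
- cams.snapshot(name): name is "scene" or "side" or "wrist"; returns the picture (420x560x3 uint8, red, green, blue); there is no depth.
- cams.camera_model(name): a dict with "fx", "fy", "cx", "cy" (pixels), "distortion" ([k1, k2, p1, p2, k3] as OpenCV has them; the pictures are not rectified), "extrinsics" (4x4, takes a point from world to camera coordinates). Camera axes: x right, y down, z forward; pixel columns grow to the right and rows downward; lengths in m; the calibration is good to about 2 mm. A picture is of the moment at which its call begins: read the wrist's pose just before it. camera_model takes no time and is no camera call; for the wrist camera it gives the pose at the moment of the call.
- order.sign_off(): hands the job in; it is judged then, once.
The state is a dict: "t": time; "q": joint angles; "qd": joint speeds; "tau": joint torques, N m; "tcp_pos": TCP position; "tool_rot": TCP orientation; "force": force on the tool from outside, world axes, zero at the start; "ft_torque": the same for the moment, N m; "finger_gap": opening from 0.0 (shut) to 1.0 (fully open); "gripper_force": force on a finger pad.
Only numpy, scipy, OpenCV 4.12 (cv2) and the standard library are available. Lean on these libraries where they do the work, as an engineer would, in place of code of your own. Each camera call takes 0.05 s, during which the arm holds its last target. There are 200 camera calls.

## Working session

There is one attempt and no reset: what is moved stays moved. The work goes in short steps, Python scripts to look and compute and a tool call to move; the robot and the scene stay as the last step left them, time stands still between calls to the robot, and variables do not carry over. Pictures are saved under pics/ and viewed, at most 10 in all, crops included, and the job is handed in when it is done.

Besides the shell and the picture viewer there is one more tool, called after "Call:" as name([rows], argument=value, ...), one row to a line, values as JSON. move_arm: Moves the arm, as the interface text tells. Scaled input: -1 to 1 covers 25 mm each way for a shift and 30 degrees each way for a turn. Its arguments: {"type":"object","properties":{"targets":{"type":"array"},"claw":{"type":"number"},"newtons":{"type":"number"}},"required":["targets"]}

```bash
mkdir -p pics; ls; python3 - <<'E'
from station import sensors,cams,manip
import cv2
s=sensors.sense();print(s['t'],s['tcp_pos'],s['tool_rot'],manip.grasp_offset)
for n in('scene','side'):
    cv2.imwrite(f'pics/{n}0.png',cams.snapshot(n)[:,:,::-1])
    m=cams.camera_model(n);print(n,m)
E
```

```text
pics
0.0 [6.24237831e-01 1.42267270e-04 2.02833202e-01] [ 7.07109047e-01  7.07103710e-01 -6.07635462e-04 -8.77055068e-04] 0.0187
scene {'fx': 403.2781175995663, 'fy': 403.2781175995663, 'cx': 286.23620815116703, 'cy': 206.8707910026966, 'distortion': array([-0.11272752,  0.        ,  0.        ,  0.        ,  0.        ]), 'extrinsics': array([[ 0.03341722,  0.99932908, -0.01498947, -0.03268782],
       [ 0.84624808, -0.03627129, -0.53155299, -0.44430699],
       [-0.53174005,  0.00507821, -0.8468924 ,  1.22569258],
       [ 0.        ,  0.        ,  0.        ,  1.        ]])}
side {'fx': 420.43144170653596, 'fy': 420.43144170653596, 'cx': 280.27659090854365, 'cy': 211.31820804947674, 'distortion': array([-0.07189414,  0.        ,  0.        ,  0.        ,  0.        ]), 'extrinsics': array([[ 0.88879848, -0.4582922 ,  0.00234817, -0.52188855],
       [-0.35567271, -0.69299435, -0.62710108,  0.30107391],
       [ 0.2890228 ,  0.55653131, -0.77893435,  0.78940007],
       [ 0.        ,  0.        ,  0.        ,  1.        ]])}
```

View pics/scene0.png

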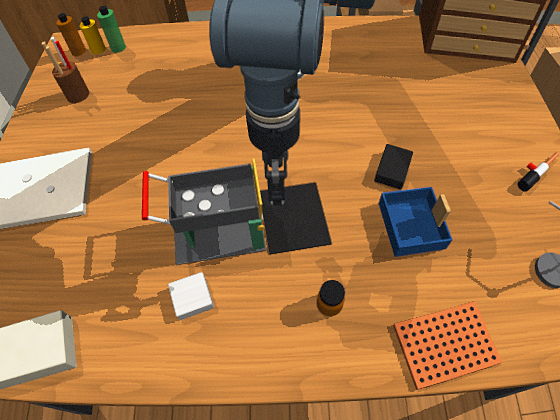

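View pics/side0.png

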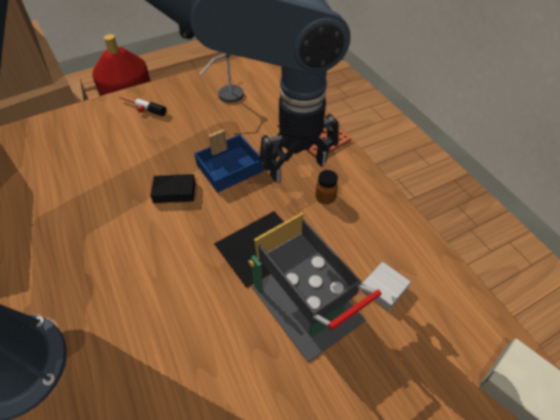

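The scene view has the tray at about (210,195) with its handle at (147,195), and the pad at (297,218). The pan is at (415,222) with its grip at (443,210). Stand +x runs roughly along world +y. I'll enlarge both views to pick points.

```bash
python3 - <<'E'
import cv2,numpy as np
a=cv2.imread('pics/scene0.png')[150:270,130:460];b=cv2.imread('pics/side0.png')[120:360,150:400]
cv2.imwrite('pics/c1.png',cv2.resize(a,None,fx=2.4,fy=2.4,interpolation=cv2.INTER_CUBIC))
cv2.imwrite('pics/c2.png',cv2.resize(b,None,fx=2.4,fy=2.4,interpolation=cv2.INTER_CUBIC))
E
```

```text
(no output)
```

View pics/c1.png

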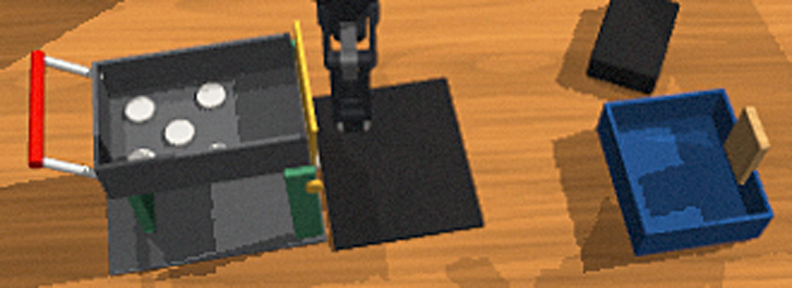

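View pics/c2.png

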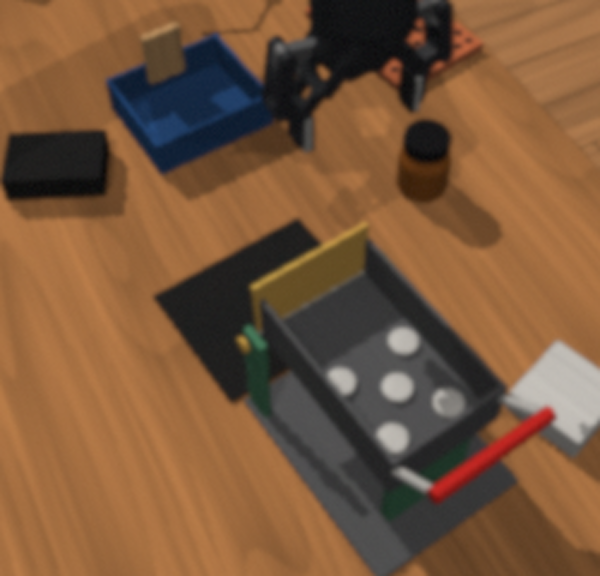

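```bash
cat > h.py <<'E'
import numpy as np,cv2
from scipy.optimize import least_squares
from station import cams
def proj(n,P):
    m=cams.camera_model(n) if isinstance(n,str) else n
    E=m['extrinsics'];K=np.array([[m['fx'],0,m['cx']],[0,m['fy'],m['cy']],[0,0,1]])
    return cv2.projectPoints(np.asarray(P,float).reshape(-1,1,3),cv2.Rodrigues(E[:3,:3])[0],E[:3,3],K,m['distortion'])[0][:,0]
def T(p,P):
    P=np.asarray(P,float)/1000;c,s=np.cos(p[2]),np.sin(p[2])
    return P@np.array([[c,s,0],[-s,c,0],[0,0,1]])+[p[0],p[1],p[3] if len(p)>3 else 0]
def fit(obs,p0):
    f=lambda p:np.concatenate([(proj(n,T(p,P))-U).ravel() for n,P,U in obs])
    r=least_squares(f,p0,loss='soft_l1');print(r.x.round(4),np.degrees(r.x[2]).round(2));
    for n,P,U in obs: print((proj(n,T(r.x,P))-U).round(1).tolist())
    return r.x
E
python3 - <<'E'
from h import *
sc=lambda u:np.array(u)/2.4+[130,150]
si=lambda u:np.array(u)/2.4+[150,120]
p=fit([('scene',[(150,85,4),(150,-85,4),(10,-85,4),(-210,54,170),(-210,-54,170),(0,56,163),(-195,-75,6)],sc([(444,79),(483,225),(333,250),(37,54),(37,162),(298,23),(110,273)])),
('side',[(150,85,4),(150,-85,4),(10,85,4),(-210,54,170),(-210,-54,170),(0,56,163),(0,-56,163)],si([(156,298),(300,221),(235,401),(437,492),(548,414),(252,288),(366,228)]))],[.55,-.05,1.5])
q=fit([('scene',[(-60,70,45),(60,70,45),(60,-70,45),(-60,-70,45),(-60,-70,0),(60,-70,0),(55,0,85)],sc([(607,103),(725,90),(772,213),(635,233),(638,255),(766,237),(758,128)])),
('side',[(60,70,45),(60,-70,45),(-60,70,45),(-60,70,0),(55,0,85)],si([(110,82),(216,37),(163,150),(164,172),(160,30)]))],[.6,.3,1.6])
for nm,P in dict(pad=(80,0,4),gripgoal=(135,0,74),handle=(-210,0,170),gate=(0,0,163)).items():print(nm,T(p,[P]).round(4))
print('grip',T(q,[(55,0,70)]).round(4))
E
```

```text
[ 0.565  -0.0476  1.7051] 97.69
[[1.0, -0.7], [0.6, 0.2], [0.3, -0.1], [0.6, 0.1], [-0.5, 1.0], [-4.0, -0.9], [-0.7, 0.3]]
[[-1.1, -1.4], [-0.5, -2.0], [-1.9, -0.1], [-2.5, 2.1], [0.9, -0.3], [1.9, 1.4], [2.6, -0.6]]
[0.5895 0.2997 1.681 ] 96.32
[[-1.3, 0.3], [-0.6, -0.8], [1.1, 1.2], [4.7, 1.0], [-1.2, 1.0], [-3.2, 0.6], [-0.5, -0.5]]
[[-1.9, -1.3], [0.1, -2.1], [-2.5, -1.7], [-0.9, 1.1], [-0.0, -0.1]]
pad [[0.5543 0.0317 0.004 ]]
gripgoal [[0.547  0.0862 0.074 ]]
handle [[ 0.5931 -0.2557  0.17  ]]
gate [[ 0.565  -0.0476  0.163 ]]
grip [[0.5835 0.3543 0.07  ]]
```

Call:
move_arm([
  {"dx": -0.12,"dy": 0.95,"rz": -0.279},
  {"dx": -0.12,"dy": 0.95,"rz": -0.279},
  {"dx": -0.12,"dy": 0.95,"rz": -0.279},
  {"dx": -0.12,"dy": 0.95,"rz": -0.279},
  {"dx": -0.12,"dy": 0.95,"rz": -0.279},
  {"dx": -0.12,"dy": 0.95,"rz": -0.279},
  {"dx": -0.12,"dy": 0.95,"rz": -0.279},
  {"dx": -0.12,"dy": 0.95,"rz": -0.279},
  {"dx": -0.12,"dy": 0.95,"rz": -0.279},
  {"dx": -0.12,"dy": 0.95,"rz": -0.279},
], claw=75)

```text
schema error: expected keys dx, dy, dz, rx, ry, rz
```

```bash
python3 - <<'E'
from station import sensors,cams
import cv2
s=sensors.sense();print(s['t'],s['tcp_pos'],s['tool_rot'],s['q'])
m=cams.camera_model('wrist');import pickle;pickle.dump(m,open('w1.pkl','wb'))
cv2.imwrite('pics/w1.png',cams.snapshot('wrist')[:,:,::-1])
E
```

```text
0.1 [6.24299047e-01 1.72504429e-04 2.02910193e-01] [ 7.07100824e-01  7.07112037e-01 -5.68167519e-04 -8.18141499e-04] [-1.78473363e-01  5.28405029e-01  1.43377976e+00 -1.76769942e-07
  1.18140002e+00 -1.78489154e-01]
```

View pics/w1.png

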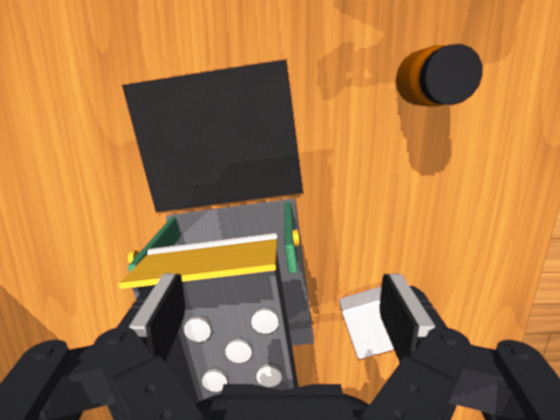

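The move was refused because every row needs all six keys. The wrist view still helps: pad corners at (123,86), (287,60), (302,193) and (157,213), and the gate's top at about (200,272).

Call:
move_arm([
  {"dx": -0.12,"dy": 0.95,"dz": 0,"rx": 0,"ry": 0,"rz": -0.279},
  {"dx": -0.12,"dy": 0.95,"dz": 0,"rx": 0,"ry": 0,"rz": -0.279},
  {"dx": -0.12,"dy": 0.95,"dz": 0,"rx": 0,"ry": 0,"rz": -0.279},
  {"dx": -0.12,"dy": 0.95,"dz": 0,"rx": 0,"ry": 0,"rz": -0.279},
  {"dx": -0.12,"dy": 0.95,"dz": 0,"rx": 0,"ry": 0,"rz": -0.279},
  {"dx": -0.12,"dy": 0.95,"dz": 0,"rx": 0,"ry": 0,"rz": -0.279},
  {"dx": -0.12,"dy": 0.95,"dz": 0,"rx": 0,"ry": 0,"rz": -0.279},
  {"dx": -0.12,"dy": 0.95,"dz": 0,"rx": 0,"ry": 0,"rz": -0.279},
  {"dx": -0.12,"dy": 0.95,"dz": 0,"rx": 0,"ry": 0,"rz": -0.279},
  {"dx": -0.12,"dy": 0.95,"dz": 0,"rx": 0,"ry": 0,"rz": -0.279},
], claw=75)

```text
t: 1.4
tcp_pos: [0.5945, 0.2382, 0.2034]
tool_rot: [0.999, 0.053, -0.0, 0.0]
force: [-0.2, -0.3, -0.3]
finger_gap: 0.752
gripper_force: 0.0
```

```bash
python3 - <<'E'
from station import sensors,cams
import cv2,pickle
from h import *
m0=pickle.load(open('w1.pkl','rb'))
p=fit([(m0,[(150,85,4),(150,-85,4),(10,-85,4),(10,85,4)],np.array([(123,86),(287,60),(302,193),(157,213.)]))],[.565,-.0476,1.705])
print(proj(m0,T(p,[(-2,56,163),(-2,-56,163),(2,-56,163)])))
s=sensors.sense();print(s['t'],s['tcp_pos'],s['tool_rot'],s['q'],s['force'])
m=cams.camera_model('wrist');pickle.dump(m,open('w2.pkl','wb'))
cv2.imwrite('pics/w2.png',cams.snapshot('wrist')[:,:,::-1])
E
```

```text
[ 0.5665 -0.0475  1.7097] 97.96
[[-0.6, -0.3], [0.2, -0.3], [2.1, 0.5], [-0.6, 0.4]]
[[123.53378881 298.72222592]
 [278.35965903 280.27701089]
 [277.53342841 275.25057217]]
1.4 [0.59453012 0.23820654 0.20336842] [ 9.98618600e-01  5.25420489e-02 -4.65745506e-04  8.61699060e-05] [ 2.06903835e-01  5.49643309e-01  1.39116051e+00 -2.90535829e-05
  1.20173575e+00  1.67257814e+00] [-0.20393843 -0.30245684 -0.25047222]
```

View pics/w2.png

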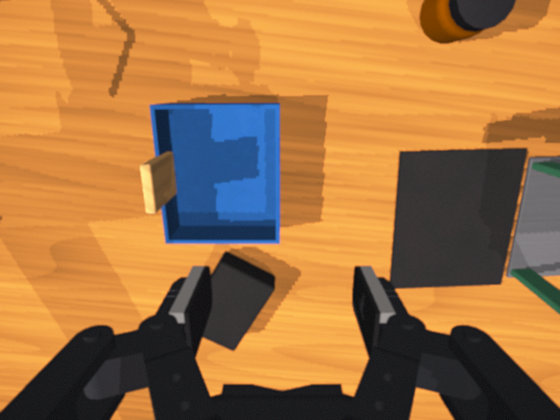

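```bash
python3 - <<'E'
import pickle
from h import *
m=pickle.load(open('w2.pkl','rb'))
q=fit([(m,[(60,-70,45),(-60,-70,45),(-60,70,45),(60,70,45),(60,-22.5,85),(60,22.5,85)],np.array([(151,104),(279,103),(280,243),(165,242),(141,160),(146,213.)]))],[.5895,.2997,1.68])
print(T(q,[(55,0,70)]))
p=fit([(m,[(150,-85,4),(150,85,4),(10,85,4),(10,-85,4)],np.array([(400,152),(391,286),(502,284),(527,149.)]))],[.565,-.0476,1.705])
E
```

```text
[0.5904 0.2999 1.6691] 95.63
[[-0.6, -1.0], [1.8, 0.3], [0.1, -0.0], [0.6, 0.2], [-1.3, 2.6], [-0.1, -0.7]]
[[0.58505146 0.3546379  0.07      ]]
[ 0.5655 -0.047   1.7149] 98.26
[[0.2, -0.0], [-0.6, 3.0], [-0.2, 0.1], [0.4, -1.3]]
```

Call:
move_arm([
  {"dx": -0.076,"dy": 0.931,"dz": 0,"rx": 0,"ry": 0,"rz": 0},
  {"dx": -0.076,"dy": 0.931,"dz": 0,"rx": 0,"ry": 0,"rz": 0},
  {"dx": -0.076,"dy": 0.931,"dz": -0.3,"rx": 0,"ry": 0,"rz": 0},
  {"dx": -0.076,"dy": 0.931,"dz": -0.5,"rx": 0,"ry": 0,"rz": 0},
  {"dx": -0.076,"dy": 0.931,"dz": -0.95,"rx": 0,"ry": 0,"rz": 0},
  {"dx": 0,"dy": 0,"dz": -0.95,"rx": 0,"ry": 0,"rz": 0},
  {"dx": 0,"dy": 0,"dz": -0.95,"rx": 0,"ry": 0,"rz": 0},
  {"dx": 0,"dy": 0,"dz": -0.95,"rx": 0,"ry": 0,"rz": 0},
  {"dx": 0,"dy": 0,"dz": -0.95,"rx": 0,"ry": 0,"rz": 0},
  {"dx": 0,"dy": 0,"dz": -0.5,"rx": 0,"ry": 0,"rz": 0},
], claw=75)

```text
t: 2.7
tcp_pos: [0.5839, 0.3542, 0.0499]
tool_rot: [0.998, 0.055, -0.002, 0.001]
force: [0.3, -0.1, -0.9]
finger_gap: 0.749
gripper_force: 0.0
```

Call:
move_arm([
  {"dx": 0,"dy": 0,"dz": 0,"rx": 0,"ry": 0,"rz": 0},
  {"dx": 0,"dy": 0,"dz": 0,"rx": 0,"ry": 0,"rz": 0},
  {"dx": 0,"dy": 0,"dz": 0,"rx": 0,"ry": 0,"rz": 0},
  {"dx": 0,"dy": 0,"dz": 0,"rx": 0,"ry": 0,"rz": 0},
  {"dx": 0,"dy": 0,"dz": 0,"rx": 0,"ry": 0,"rz": 0},
  {"dx": 0,"dy": 0,"dz": 0,"rx": 0,"ry": 0,"rz": 0},
  {"dx": 0,"dy": 0,"dz": 0,"rx": 0,"ry": 0,"rz": 0},
  {"dx": 0,"dy": 0,"dz": 0,"rx": 0,"ry": 0,"rz": 0},
  {"dx": 0,"dy": 0,"dz": 0,"rx": 0,"ry": 0,"rz": 0},
  {"dx": 0,"dy": 0,"dz": 0,"rx": 0,"ry": 0,"rz": 0},
], claw=0, newtons=60)

```text
t: 3.95
tcp_pos: [0.5863, 0.3543, 0.054]
tool_rot: [0.998, 0.055, 0.001, -0.0]
force: [-0.8, 0.2, 6.2]
finger_gap: 0.083
gripper_force: 59.1
```

Call:
move_arm([
  {"dx": 0,"dy": 0,"dz": 0.7,"rx": 0,"ry": 0,"rz": 0},
  {"dx": 0,"dy": 0,"dz": 0.9,"rx": 0,"ry": 0,"rz": 0},
  {"dx": 0,"dy": 0,"dz": 0.9,"rx": 0,"ry": 0,"rz": 0},
  {"dx": -0.05,"dy": -0.4,"dz": 0.3,"rx": 0,"ry": 0,"rz": 0.01},
  {"dx": -0.13,"dy": -0.8,"dz": 0,"rx": 0,"ry": 0,"rz": 0.01},
  {"dx": -0.13,"dy": -0.9,"dz": 0,"rx": 0,"ry": 0,"rz": 0.01},
  {"dx": -0.13,"dy": -0.9,"dz": 0,"rx": 0,"ry": 0,"rz": 0.01},
  {"dx": -0.13,"dy": -0.9,"dz": 0,"rx": 0,"ry": 0,"rz": 0.01},
  {"dx": -0.13,"dy": -0.9,"dz": 0,"rx": 0,"ry": 0,"rz": 0.01},
  {"dx": -0.13,"dy": -0.9,"dz": 0,"rx": 0,"ry": 0,"rz": 0.01},
])

```text
t: 5.2
tcp_pos: [0.5632, 0.2088, 0.1215]
tool_rot: [0.997, 0.073, -0.001, 0.0]
force: [-0.8, -0.6, -2.8]
finger_gap: 0.085
gripper_force: 58.8
```

Call:
move_arm([
  {"dx": -0.13,"dy": -0.9,"dz": 0,"rx": 0,"ry": 0,"rz": 0},
  {"dx": -0.13,"dy": -0.9,"dz": 0,"rx": 0,"ry": 0,"rz": 0},
  {"dx": -0.13,"dy": -0.9,"dz": 0,"rx": 0,"ry": 0,"rz": 0},
  {"dx": -0.13,"dy": -0.9,"dz": 0,"rx": 0,"ry": 0,"rz": 0},
  {"dx": -0.13,"dy": -0.6,"dz": 0,"rx": 0,"ry": 0,"rz": 0},
  {"dx": -0.02,"dy": -0.4,"dz": 0,"rx": 0,"ry": 0,"rz": 0},
  {"dx": 0,"dy": -0.2,"dz": 0,"rx": 0,"ry": 0,"rz": 0},
  {"dx": 0,"dy": -0.22,"dz": 0,"rx": 0,"ry": 0,"rz": 0},
  {"dx": 0,"dy": 0,"dz": 0,"rx": 0,"ry": 0,"rz": 0},
  {"dx": 0,"dy": 0,"dz": 0,"rx": 0,"ry": 0,"rz": 0},
])

```text
t: 6.45
tcp_pos: [0.548, 0.0863, 0.1225]
tool_rot: [0.997, 0.073, 0.0, -0.0]
force: [-0.7, -0.2, -2.5]
finger_gap: 0.084
gripper_force: 58.8
```

```bash
python3 - <<'E'
from station import sensors,cams
import cv2,numpy as np
s=sensors.sense();print(s['t'],s['tcp_pos'],s['tool_rot'],s['force'],s['ft_torque'],s['finger_gap'])
a=cams.snapshot('scene')[120:270,130:350,::-1];b=cams.snapshot('side')[110:350,150:400,::-1]
a=cv2.resize(a,(440,300),interpolation=2);b=cv2.resize(b,(312,300),interpolation=2)
cv2.imwrite('pics/c3.png',np.hstack([a,b]))
E
```

```text
6.45 [0.54801328 0.08629256 0.12254736] [ 9.97298331e-01  7.34577002e-02  3.55221549e-05 -7.05575669e-05] [-0.69048799 -0.22578082 -2.47192859] [ 0.18234656  0.02010414 -0.03860132] 0.08435449252089453
```

View pics/c3.png

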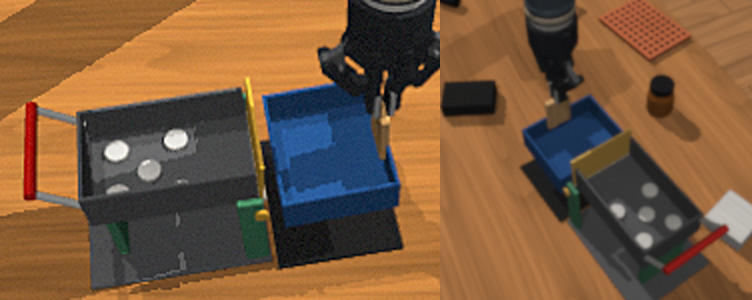

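The pan hangs level over the pad with its grip away from the tray, so I'll lower it.

Call:
move_arm([
  {"dx": 0,"dy": 0,"dz": -0.4,"rx": 0,"ry": 0,"rz": 0},
  {"dx": 0,"dy": 0,"dz": -0.5,"rx": 0,"ry": 0,"rz": 0},
  {"dx": 0,"dy": 0,"dz": -0.5,"rx": 0,"ry": 0,"rz": 0},
  {"dx": 0,"dy": 0,"dz": -0.4,"rx": 0,"ry": 0,"rz": 0},
  {"dx": 0,"dy": 0,"dz": -0.3,"rx": 0,"ry": 0,"rz": 0},
  {"dx": 0,"dy": 0,"dz": -0.2,"rx": 0,"ry": 0,"rz": 0},
  {"dx": 0,"dy": 0,"dz": -0.15,"rx": 0,"ry": 0,"rz": 0},
  {"dx": 0,"dy": 0,"dz": -0.08,"rx": 0,"ry": 0,"rz": 0},
  {"dx": 0,"dy": 0,"dz": -0.06,"rx": 0,"ry": 0,"rz": 0},
  {"dx": 0,"dy": 0,"dz": 0,"rx": 0,"ry": 0,"rz": 0},
])

```text
t: 7.8
tcp_pos: [0.5483, 0.086, 0.0581]
tool_rot: [0.997, 0.073, 0.0, 0.0]
force: [-0.4, 0.6, -0.1]
finger_gap: 0.086
gripper_force: 58.9
```

Call:
move_arm([
  {"dx": 0,"dy": 0,"dz": 0,"rx": 0,"ry": 0,"rz": 0},
  {"dx": 0,"dy": 0,"dz": 0,"rx": 0,"ry": 0,"rz": 0},
  {"dx": 0,"dy": 0,"dz": 0,"rx": 0,"ry": 0,"rz": 0},
  {"dx": 0,"dy": 0,"dz": 0,"rx": 0,"ry": 0,"rz": 0},
  {"dx": 0,"dy": 0,"dz": 0,"rx": 0,"ry": 0,"rz": 0},
  {"dx": 0,"dy": 0,"dz": 0.5,"rx": 0,"ry": 0,"rz": 0},
  {"dx": 0,"dy": 0,"dz": 1,"rx": 0,"ry": 0,"rz": 0},
  {"dx": 0,"dy": 0,"dz": 1,"rx": 0,"ry": 0,"rz": 0},
  {"dx": 0,"dy": 0,"dz": 1,"rx": 0,"ry": 0,"rz": 0},
  {"dx": 0,"dy": 0,"dz": 1,"rx": 0,"ry": 0,"rz": 0},
], claw=35)

```text
t: 9.05
tcp_pos: [0.548, 0.0859, 0.1721]
tool_rot: [0.997, 0.073, 0.0, 0.0]
force: [0.2, -0.3, -0.3]
finger_gap: 0.35
gripper_force: 0.0
```

Call:
move_arm([
  {"dx": 0.0,"dy": -0.1,"dz": 0.8,"rx": 0,"ry": 0,"rz": 0},
  {"dx": 0.09,"dy": -0.72,"dz": 0.8,"rx": 0,"ry": 0,"rz": 0},
  {"dx": 0.13,"dy": -0.95,"dz": 0.2,"rx": 0,"ry": 0,"rz": 0},
  {"dx": 0.13,"dy": -0.95,"dz": 0,"rx": 0,"ry": 0,"rz": 0},
  {"dx": 0.13,"dy": -1,"dz": 0,"rx": 0,"ry": 0,"rz": 0},
  {"dx": 0.13,"dy": -1,"dz": 0,"rx": 0,"ry": 0,"rz": 0},
  {"dx": 0.13,"dy": -1,"dz": 0,"rx": 0,"ry": 0,"rz": 0},
  {"dx": 0.13,"dy": -1,"dz": -0.1,"rx": 0,"ry": 0,"rz": 0},
  {"dx": 0.04,"dy": 0,"dz": -0.7,"rx": 0,"ry": 0,"rz": 0},
  {"dx": 0,"dy": 0,"dz": -0.5,"rx": 0,"ry": 0,"rz": 0},
], claw=0, newtons=25)

```text
t: 10.3
tcp_pos: [0.5705, -0.0823, 0.1828]
tool_rot: [0.997, 0.073, 0.0, 0.0]
force: [0.1, 1.3, -1.2]
finger_gap: -0.0
gripper_force: 0.0
```

Call:
move_arm([
  {"dx": 0,"dy": 0,"dz": -0.8,"rx": 0,"ry": 0,"rz": 0},
  {"dx": 0,"dy": 0,"dz": -0.6,"rx": 0,"ry": 0,"rz": 0},
  {"dx": 0,"dy": 0,"dz": -0.3,"rx": 0,"ry": 0,"rz": 0},
  {"dx": -0.04,"dy": 0.3,"dz": 0,"rx": 0,"ry": 0,"rz": 0},
  {"dx": -0.04,"dy": 0.3,"dz": 0,"rx": 0,"ry": 0,"rz": 0},
  {"dx": -0.04,"dy": 0.3,"dz": 0,"rx": 0,"ry": 0,"rz": 0},
  {"dx": -0.04,"dy": 0.3,"dz": 0,"rx": 0,"ry": 0,"rz": 0},
  {"dx": -0.04,"dy": 0.3,"dz": 0,"rx": 0,"ry": 0,"rz": 0},
  {"dx": -0.04,"dy": 0.3,"dz": 0,"rx": 0,"ry": 0,"rz": 0},
  {"dx": -0.04,"dy": 0.26,"dz": 0,"rx": 0,"ry": 0,"rz": 0},
])

```text
t: 11.55
tcp_pos: [0.5636, -0.0301, 0.1403]
tool_rot: [0.997, 0.073, -0.0, -0.0]
force: [0.3, 0.4, 0.1]
finger_gap: 0.0
gripper_force: 0.0
```

Call:
move_arm([
  {"dx": -0.02,"dy": 0.12,"dz": -0.26,"rx": 0,"ry": 0,"rz": 0},
  {"dx": -0.02,"dy": 0.12,"dz": -0.26,"rx": 0,"ry": 0,"rz": 0},
  {"dx": -0.01,"dy": 0.1,"dz": -0.2,"rx": 0,"ry": 0,"rz": 0},
  {"dx": -0.01,"dy": 0.1,"dz": -0.2,"rx": 0,"ry": 0,"rz": 0},
  {"dx": -0.01,"dy": 0.05,"dz": -0.15,"rx": 0,"ry": 0,"rz": 0},
  {"dx": 0,"dy": 0.03,"dz": -0.15,"rx": 0,"ry": 0,"rz": 0},
  {"dx": 0,"dy": 0,"dz": -0.1,"rx": 0,"ry": 0,"rz": 0},
  {"dx": 0,"dy": 0,"dz": -0.04,"rx": 0,"ry": 0,"rz": 0},
  {"dx": 0,"dy": 0,"dz": 0,"rx": 0,"ry": 0,"rz": 0},
  {"dx": 0,"dy": 0,"dz": 0,"rx": 0,"ry": 0,"rz": 0},
])

```text
t: 12.8
tcp_pos: [0.5621, -0.0177, 0.1065]
tool_rot: [0.997, 0.073, 0.0, 0.0]
force: [-0.5, -0.0, -0.8]
finger_gap: -0.001
gripper_force: 0.0
```

Call:
move_arm([
  {"dx": 0,"dy": 0.1,"dz": 0,"rx": 0,"ry": 0,"rz": 0},
  {"dx": 0,"dy": 0.1,"dz": 0,"rx": 0,"ry": 0,"rz": 0},
  {"dx": 0,"dy": 0,"dz": -0.04,"rx": 0,"ry": 0,"rz": 0},
  {"dx": 0,"dy": 0,"dz": -0.04,"rx": 0,"ry": 0,"rz": 0},
  {"dx": 0,"dy": 0,"dz": -0.04,"rx": 0,"ry": 0,"rz": 0},
  {"dx": 0,"dy": 0,"dz": -0.04,"rx": 0,"ry": 0,"rz": 0},
  {"dx": 0,"dy": 0,"dz": -0.02,"rx": 0,"ry": 0,"rz": 0},
  {"dx": 0,"dy": 0,"dz": 0,"rx": 0,"ry": 0,"rz": 0},
  {"dx": 0,"dy": 0,"dz": 0,"rx": 0,"ry": 0,"rz": 0},
  {"dx": 0,"dy": 0,"dz": 0,"rx": 0,"ry": 0,"rz": 0},
])

```text
t: 14.05
tcp_pos: [0.562, -0.0126, 0.1018]
tool_rot: [0.997, 0.073, 0.0, 0.0]
force: [0.3, 0.3, 0.5]
finger_gap: -0.002
gripper_force: 0.0
```

```bash
python3 - <<'E'
from station import sensors,cams
import cv2,numpy as np
s=sensors.sense();print(s['t'],s['tcp_pos'],s['force'])
a=cams.snapshot('scene')[120:270,130:350,::-1];b=cams.snapshot('side')[150:350,200:400,::-1]
a=cv2.resize(a,(440,300),interpolation=2);b=cv2.resize(b,(300,300),interpolation=2)
cv2.imwrite('pics/c4.png',np.hstack([a,b]))
E
```

```text
14.05 [ 0.5619884  -0.01257804  0.10184756] [0.27851748 0.27367937 0.48715004]
```

View pics/c4.png

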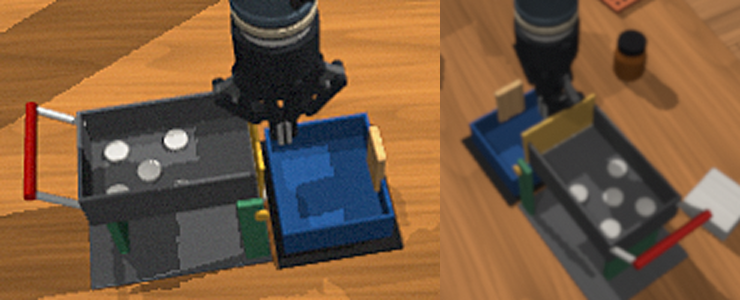

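```bash
python3 - <<'E'
from h import *
p=[.566,-.0475,1.708]
for n,f in(('side',lambda u:(u-[200,150])*1.5+[440,0]),('scene',lambda u:(u-[130,120])*2)):
  print(n);print(f(proj(n,T(p,[(0,56,105),(0,-56,105),(0,56,163),(0,-56,163),(58,56,105),(58,-56,105),(41,56,146),(41,-56,146)]))).round())
E
python3 - <<'E'
import cv2
from station import cams
a=cams.snapshot('side')[190:290,230:340,::-1]
cv2.imwrite('pics/c5.png',cv2.resize(a,None,fx=5,fy=5,interpolation=2))
E
```

```text
side
[[528. 162.]
 [596. 122.]
 [526. 137.]
 [598.  96.]
 [504. 132.]
 [571.  95.]
 [509. 123.]
 [579.  85.]]
scene
[[245. 112.]
 [259. 201.]
 [240.  78.]
 [255. 170.]
 [298. 104.]
 [316. 192.]
 [281.  83.]
 [298. 173.]]
```

View pics/c5.png

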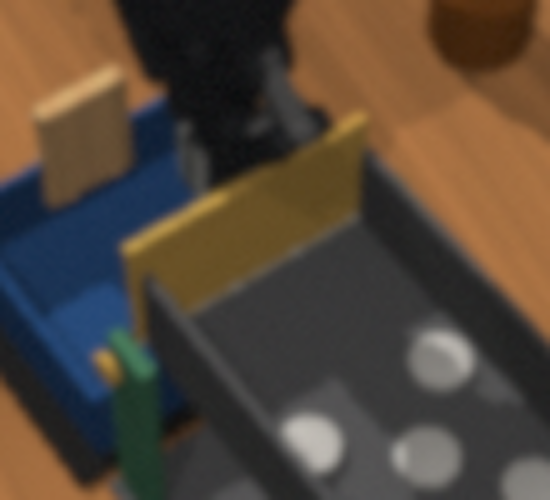

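```bash
python3 - <<'E'
from h import *
from station import sensors
s=sensors.sense();t=s['tcp_pos'];print(t,s['t'])
print('tip side in c5',(proj('side',[t])-[230,190])*5,'scene c4',(proj('scene',[t])-[130,120])*2)
p=[.566,-.0475,1.708]
print('gate c5 x=0',((proj('side',T(p,[(0,56,163),(0,-56,163),(0,56,105),(0,-56,105)]))-[230,190])*5).round())
print('gate c5 x=6',((proj('side',T(p,[(6,56,163),(6,-56,163),(6,56,105),(6,-56,105)]))-[230,190])*5).round())
for th in(10,20,30,45):
  c,q=np.cos(np.radians(th))*58,np.sin(np.radians(th))*58
  print(th,((proj('side',T(p,[(q,56,105+c),(q,-56,105+c)]))-[230,190])*5).round().tolist())
E
```

```text
[ 0.5620067  -0.01260877  0.10185462] 14.2
tip side in c5 [[211.65484784 218.41166135]] scene c4 [[285.57680202 152.25736707]]
gate c5 x=0 [[137. 256.]
 [377. 120.]
 [143. 341.]
 [370. 208.]]
gate c5 x=6 [[128. 245.]
 [368. 111.]
 [134. 330.]
 [362. 199.]]
10 [[122.0, 239.0], [362.0, 105.0]]
20 [[108.0, 226.0], [347.0, 94.0]]
30 [[96.0, 217.0], [332.0, 86.0]]
45 [[81.0, 210.0], [314.0, 82.0]]
```

The gate still stands almost upright with the fingers outside it, so the push missed. I'll go back inside the tray and check the gate numerically by its colour.

Call:
move_arm([
  {"dx": 0,"dy": 0,"dz": 0.7,"rx": 0,"ry": 0,"rz": 0},
  {"dx": 0,"dy": 0,"dz": 1,"rx": 0,"ry": 0,"rz": 0},
  {"dx": 0,"dy": 0,"dz": 1,"rx": 0,"ry": 0,"rz": 0},
  {"dx": 0,"dy": 0,"dz": 1,"rx": 0,"ry": 0,"rz": 0},
  {"dx": 0,"dy": 0,"dz": 0.9,"rx": 0,"ry": 0,"rz": 0},
  {"dx": 0.08,"dy": -0.6,"dz": 0.1,"rx": 0,"ry": 0,"rz": 0},
  {"dx": 0.12,"dy": -0.9,"dz": 0,"rx": 0,"ry": 0,"rz": 0},
  {"dx": 0.12,"dy": -0.9,"dz": 0,"rx": 0,"ry": 0,"rz": 0},
  {"dx": 0.1,"dy": -0.7,"dz": 0,"rx": 0,"ry": 0,"rz": 0},
  {"dx": 0,"dy": 0,"dz": 0,"rx": 0,"ry": 0,"rz": 0},
])

```text
t: 15.45
tcp_pos: [0.5726, -0.0918, 0.2187]
tool_rot: [0.997, 0.072, -0.0, -0.0]
force: [-0.0, 0.1, -0.1]
finger_gap: 0.002
gripper_force: 0.0
```

```bash
cat > g.py <<'E'
from h import *
from station import sensors,cams
p=[.566,-.0475,1.708]
def gate(save=None):
    s=sensors.sense();print(round(s['t'],2),s['tcp_pos'].round(4),s['force'].round(1))
    for n,(r0,r1,c0,c1) in dict(side=(180,280,230,320),scene=(140,240,235,310)).items():
        im=cams.snapshot(n)
        if save: cv2.imwrite(f'pics/{n}_{save}.png',im[:,:,::-1])
        h=cv2.cvtColor(im,cv2.COLOR_RGB2HSV)[r0:r1,c0:c1]
        m=(h[...,0]>20)&(h[...,0]<32)&(h[...,1]>130)&(h[...,2]>60)
        y,x=np.nonzero(m);
        if len(x): print(n,len(x),'x',x.min()+c0,x.max()+c0,'y',y.min()+r0,y.max()+r0,'mean',(x.mean()+c0).round(1),(y.mean()+r0).round(1))
def pred(th,x0=0):
    L=58;c,s=np.cos(th),np.sin(th)
    for n in('side','scene'):print(th,n,proj(n,T(p,[(x0,56,105),(x0,-56,105),(x0+L*s,56,105+L*c),(x0+L*s,-56,105+L*c)])).round().tolist())
E
python3 - <<'E'
from g import *
gate('g1');pred(0);pred(.8);pred(1.6)
E
```

```text
15.45 [ 0.5726 -0.0918  0.2187] [-0.   0.1 -0.1]
side 6 x 252 262 y 236 265 mean 255.7 250.3
scene 143 x 253 262 y 159 229 mean 257.2 188.8
0 side [[259.0, 258.0], [304.0, 232.0], [257.0, 241.0], [305.0, 214.0]]
0 scene [[253.0, 176.0], [260.0, 220.0], [250.0, 159.0], [257.0, 205.0]]
0.8 side [[259.0, 258.0], [304.0, 232.0], [246.0, 232.0], [293.0, 206.0]]
0.8 scene [[253.0, 176.0], [260.0, 220.0], [271.0, 162.0], [280.0, 207.0]]
1.6 side [[259.0, 258.0], [304.0, 232.0], [243.0, 239.0], [288.0, 214.0]]
1.6 scene [[253.0, 176.0], [260.0, 220.0], [279.0, 173.0], [288.0, 216.0]]
```

Call:
move_arm([
  {"dx": 0,"dy": 0,"dz": -0.8,"rx": 0,"ry": 0,"rz": 0},
  {"dx": 0,"dy": 0,"dz": -0.9,"rx": 0,"ry": 0,"rz": 0},
  {"dx": 0,"dy": 0,"dz": -0.9,"rx": 0,"ry": 0,"rz": 0},
  {"dx": 0,"dy": 0,"dz": -0.4,"rx": 0,"ry": 0,"rz": 0},
  {"dx": -0.04,"dy": 0.3,"dz": 0,"rx": 0,"ry": 0,"rz": 0},
  {"dx": -0.05,"dy": 0.36,"dz": 0,"rx": 0,"ry": 0,"rz": 0},
  {"dx": -0.05,"dy": 0.36,"dz": 0,"rx": 0,"ry": 0,"rz": 0},
  {"dx": -0.05,"dy": 0.36,"dz": 0,"rx": 0,"ry": 0,"rz": 0},
  {"dx": -0.05,"dy": 0.36,"dz": 0,"rx": 0,"ry": 0,"rz": 0},
  {"dx": 0,"dy": 0,"dz": 0,"rx": 0,"ry": 0,"rz": 0},
])

```text
t: 16.8
tcp_pos: [0.5663, -0.0457, 0.1444]
tool_rot: [0.997, 0.074, -0.0, -0.0]
force: [0.6, -0.3, 0.2]
finger_gap: -0.001
gripper_force: 0.0
```

```bash
python3 - <<'E'
from g import *
gate('g2')
E
```

```text
16.8 [ 0.5663 -0.0457  0.1444] [ 0.6 -0.3  0.2]
side 5 x 252 260 y 237 265 mean 255.0 253.0
scene 66 x 255 263 y 182 230 mean 258.5 201.8
```

```bash
python3 - <<'E'
from g import *
for k in('g1','g2'):
    im=cv2.imread(f'pics/side_{k}.png').astype(int)
    b,g,r=im[...,0],im[...,1],im[...,2]
    m=(r-b>45)&(r-g<40)&(g-b>30)   # brass
    m2=np.zeros_like(m);m2[200:270,245:312]=m[200:270,245:312]
    print(k,im[233,280],[(c,*np.nonzero(m2[:,c])[0][[0,-1]],m2[:,c].sum()) if m2[:,c].any() else (c,) for c in range(246,312,5)])
s=sensors.sense();print(proj('side',[s['tcp_pos'],s['tcp_pos']+[0,0,.03]]))
E
```

```text
g1 [ 37  79 103] [(246, np.int64(210), np.int64(210), np.int64(1)), (251, np.int64(205), np.int64(264), np.int64(8)), (256, np.int64(238), np.int64(244), np.int64(7)), (261, np.int64(235), np.int64(244), np.int64(10)), (266, np.int64(232), np.int64(250), np.int64(19)), (271, np.int64(229), np.int64(248), np.int64(20)), (276, np.int64(227), np.int64(245), np.int64(19)), (281, np.int64(224), np.int64(242), np.int64(19)), (286, np.int64(221), np.int64(240), np.int64(20)), (291, np.int64(216), np.int64(237), np.int64(19)), (296, np.int64(221), np.int64(234), np.int64(14)), (301,), (306, np.int64(215), np.int64(215), np.int64(1)), (311, np.int64(225), np.int64(225), np.int64(1))]
g2 [ 36  79 103] [(246, np.int64(210), np.int64(210), np.int64(1)), (251, np.int64(205), np.int64(264), np.int64(8)), (256, np.int64(238), np.int64(244), np.int64(7)), (261, np.int64(235), np.int64(244), np.int64(10)), (266, np.int64(200), np.int64(250), np.int64(20)), (271, np.int64(229), np.int64(248), np.int64(20)), (276, np.int64(227), np.int64(245), np.int64(19)), (281, np.int64(229), np.int64(242), np.int64(14)), (286, np.int64(226), np.int64(240), np.int64(15)), (291, np.int64(222), np.int64(237), np.int64(16)), (296, np.int64(221), np.int64(233), np.int64(13)), (301, np.int64(219), np.int64(220), np.int64(2)), (306, np.int64(207), np.int64(220), np.int64(2)), (311, np.int64(225), np.int64(225), np.int64(1))]
[[282.01419721 232.62236238]
 [282.10315021 223.26060355]]
```

Call:
move_arm([
  {"dx": -0.02,"dy": 0.12,"dz": 0,"rx": 0,"ry": 0,"rz": 0},
  {"dx": -0.02,"dy": 0.12,"dz": 0,"rx": 0,"ry": 0,"rz": 0},
  {"dx": -0.02,"dy": 0.12,"dz": 0,"rx": 0,"ry": 0,"rz": 0},
  {"dx": -0.02,"dy": 0.12,"dz": 0,"rx": 0,"ry": 0,"rz": 0},
  {"dx": -0.02,"dy": 0.12,"dz": 0,"rx": 0,"ry": 0,"rz": 0},
  {"dx": 0,"dy": 0.0,"dz": 0,"rx": 0,"ry": 0,"rz": 0},
  {"dx": 0,"dy": 0.0,"dz": 0,"rx": 0,"ry": 0,"rz": 0},
  {"dx": 0,"dy": 0,"dz": 0,"rx": 0,"ry": 0,"rz": 0},
  {"dx": 0,"dy": 0,"dz": 0,"rx": 0,"ry": 0,"rz": 0},
  {"dx": 0,"dy": 0,"dz": 0,"rx": 0,"ry": 0,"rz": 0},
])

```text
t: 18.15
tcp_pos: [0.564, -0.0317, 0.1443]
tool_rot: [0.997, 0.073, 0.0, 0.0]
force: [0.0, 0.4, -0.3]
finger_gap: 0.002
gripper_force: 0.0
```

```bash
python3 - <<'E'
from g import *
gate('g3')
for k in('g2','g3'):
    im=cv2.imread(f'pics/side_{k}.png').astype(int)
    b,g,r=im[...,0],im[...,1],im[...,2]
    m=(r-b>45)&(r-g<40)&(g-b>30);m[:205]=0;m[255:]=0
    print(k,[(c,*map(int,np.nonzero(m[:,c])[0][[0,-1]]),int(m[:,c].sum())) for c in range(256,300,5)])
E
python3 - <<'E'
import cv2,numpy as np
a=cv2.imread('pics/scene_g3.png')[130:250,215:335];b=cv2.imread('pics/side_g3.png')[180:280,230:330]
cv2.imwrite('pics/c6.png',np.hstack([cv2.resize(a,(400,400),interpolation=2),cv2.resize(b,(400,400),interpolation=2)]))
E
```

```text
18.15 [ 0.564  -0.0317  0.1443] [ 0.   0.4 -0.3]
side 6 x 252 258 y 239 265 mean 253.5 259.0
scene 75 x 253 263 y 175 229 mean 258.7 202.3
g2 [(256, 238, 244, 7), (261, 235, 244, 10), (266, 232, 250, 19), (271, 229, 248, 20), (276, 227, 245, 19), (281, 229, 242, 14), (286, 226, 240, 15), (291, 222, 237, 16), (296, 221, 233, 13)]
g3 [(256, 238, 245, 8), (261, 235, 244, 10), (266, 232, 250, 19), (271, 229, 248, 20), (276, 227, 245, 19), (281, 224, 242, 19), (286, 220, 240, 21), (291, 219, 237, 19), (296, 213, 234, 20)]
```

View pics/c6.png

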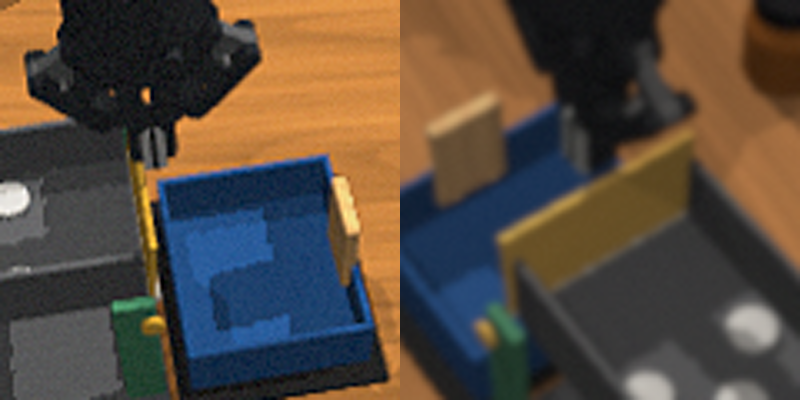

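Both views put the real fingertips about 20 mm above the reported TCP: the tip shows about 6 px higher than its projection. So the fingers only skimmed over the gate's top, and I'll push again 25 mm lower.

Call:
move_arm([
  {"dx": 0,"dy": 0,"dz": 0.6,"rx": 0,"ry": 0,"rz": 0},
  {"dx": 0,"dy": 0,"dz": 0.6,"rx": 0,"ry": 0,"rz": 0},
  {"dx": 0.05,"dy": -0.4,"dz": 0,"rx": 0,"ry": 0,"rz": 0},
  {"dx": 0.11,"dy": -0.8,"dz": 0,"rx": 0,"ry": 0,"rz": 0},
  {"dx": 0.11,"dy": -0.8,"dz": 0,"rx": 0,"ry": 0,"rz": 0},
  {"dx": 0.01,"dy": -0.1,"dz": -0.3,"rx": 0,"ry": 0,"rz": 0},
  {"dx": 0,"dy": 0,"dz": -0.7,"rx": 0,"ry": 0,"rz": 0},
  {"dx": 0,"dy": 0,"dz": -0.7,"rx": 0,"ry": 0,"rz": 0},
  {"dx": 0,"dy": 0,"dz": -0.5,"rx": 0,"ry": 0,"rz": 0},
  {"dx": 0,"dy": 0,"dz": 0,"rx": 0,"ry": 0,"rz": 0},
])

```text
t: 19.5
tcp_pos: [0.5699, -0.0837, 0.1179]
tool_rot: [0.997, 0.073, -0.001, -0.001]
force: [1.3, -0.8, -0.1]
finger_gap: 0.001
gripper_force: 0.0
```

Call:
move_arm([
  {"dx": -0.03,"dy": 0.2,"dz": 0,"rx": 0,"ry": 0,"rz": 0},
  {"dx": -0.04,"dy": 0.3,"dz": 0,"rx": 0,"ry": 0,"rz": 0},
  {"dx": -0.04,"dy": 0.3,"dz": 0,"rx": 0,"ry": 0,"rz": 0},
  {"dx": -0.04,"dy": 0.3,"dz": 0,"rx": 0,"ry": 0,"rz": 0},
  {"dx": -0.04,"dy": 0.3,"dz": 0,"rx": 0,"ry": 0,"rz": 0},
  {"dx": -0.04,"dy": 0.3,"dz": 0,"rx": 0,"ry": 0,"rz": 0},
  {"dx": -0.04,"dy": 0.3,"dz": 0,"rx": 0,"ry": 0,"rz": 0},
  {"dx": -0.03,"dy": 0.2,"dz": 0,"rx": 0,"ry": 0,"rz": 0},
  {"dx": 0,"dy": 0,"dz": 0,"rx": 0,"ry": 0,"rz": 0},
  {"dx": 0,"dy": 0,"dz": 0,"rx": 0,"ry": 0,"rz": 0},
])

```text
t: 20.75
tcp_pos: [0.5634, -0.029, 0.1193]
tool_rot: [0.997, 0.073, -0.0, -0.0]
force: [0.4, 0.4, 0.4]
finger_gap: -0.006
gripper_force: 0.0
```

```bash
cat >> g.py <<'E'
def prof(k,cols=range(246,300,5)):
    im=cv2.imread(f'pics/side_{k}.png').astype(int)
    b,g,r=im[...,0],im[...,1],im[...,2]
    m=(r-b>45)&(r-g<40)&(g-b>30);m[:205]=0;m[255:]=0
    print(k,[(c,*map(int,np.nonzero(m[:,c])[0][[0,-1]]),int(m[:,c].sum())) for c in cols if m[:,c].any()])
E
python3 - <<'E'
from g import *
gate('g4');prof('g4')
E
```

```text
20.75 [ 0.5634 -0.029   0.1193] [0.4 0.4 0.4]
side 4 x 252 253 y 261 265 mean 252.8 263.2
scene 227 x 255 273 y 167 230 mean 264.4 199.7
g4 [(246, 210, 210, 1), (251, 205, 241, 15), (256, 229, 253, 25), (261, 226, 245, 20), (266, 223, 250, 28), (271, 227, 248, 22), (276, 230, 246, 17), (281, 228, 243, 16), (286, 224, 240, 17), (291, 223, 237, 15), (296, 208, 233, 15)]
```

The gate is folding now. I'll keep following it outward and down.

Call:
move_arm([
  {"dx": -0.02,"dy": 0.14,"dz": -0.24,"rx": 0,"ry": 0,"rz": 0},
  {"dx": -0.02,"dy": 0.14,"dz": -0.24,"rx": 0,"ry": 0,"rz": 0},
  {"dx": -0.02,"dy": 0.12,"dz": -0.28,"rx": 0,"ry": 0,"rz": 0},
  {"dx": -0.02,"dy": 0.12,"dz": -0.28,"rx": 0,"ry": 0,"rz": 0},
  {"dx": -0.01,"dy": 0.08,"dz": -0.16,"rx": 0,"ry": 0,"rz": 0},
  {"dx": -0.01,"dy": 0.08,"dz": -0.16,"rx": 0,"ry": 0,"rz": 0},
  {"dx": 0,"dy": 0,"dz": -0.08,"rx": 0,"ry": 0,"rz": 0},
  {"dx": 0,"dy": 0,"dz": 0,"rx": 0,"ry": 0,"rz": 0},
  {"dx": 0,"dy": 0,"dz": 0,"rx": 0,"ry": 0,"rz": 0},
  {"dx": 0,"dy": 0,"dz": 0,"rx": 0,"ry": 0,"rz": 0},
])

```text
t: 22.1
tcp_pos: [0.5609, -0.0121, 0.0834]
tool_rot: [0.997, 0.073, -0.0, -0.0]
force: [-0.4, -0.2, 0.1]
finger_gap: -0.004
gripper_force: 0.0
```

```bash
python3 - <<'E'
from g import *
gate('g5');prof('g5')
E
```

```text
22.1 [ 0.5609 -0.0121  0.0834] [-0.4 -0.2  0.1]
side 4 x 252 253 y 261 265 mean 252.8 263.2
scene 376 x 257 286 y 175 229 mean 270.2 202.7
g5 [(246, 210, 243, 4), (251, 205, 249, 6), (256, 208, 229, 2), (261, 226, 246, 3), (266, 230, 251, 5), (271, 235, 249, 5), (276, 232, 246, 14), (281, 229, 243, 13), (286, 227, 240, 5), (291, 216, 237, 7), (296, 220, 234, 6)]
```

Call:
move_arm([
  {"dx": -0.01,"dy": 0.1,"dz": -0.06,"rx": 0,"ry": 0,"rz": 0},
  {"dx": -0.01,"dy": 0.1,"dz": -0.06,"rx": 0,"ry": 0,"rz": 0},
  {"dx": 0,"dy": 0,"dz": -0.04,"rx": 0,"ry": 0,"rz": 0},
  {"dx": 0,"dy": 0,"dz": -0.04,"rx": 0,"ry": 0,"rz": 0},
  {"dx": 0,"dy": 0,"dz": -0.04,"rx": 0,"ry": 0,"rz": 0},
  {"dx": 0,"dy": 0,"dz": -0.04,"rx": 0,"ry": 0,"rz": 0},
  {"dx": 0,"dy": 0,"dz": 0,"rx": 0,"ry": 0,"rz": 0},
  {"dx": 0,"dy": 0,"dz": 0,"rx": 0,"ry": 0,"rz": 0},
  {"dx": 0,"dy": 0,"dz": 0,"rx": 0,"ry": 0,"rz": 0},
  {"dx": 0,"dy": 0,"dz": 0,"rx": 0,"ry": 0,"rz": 0},
])

```text
t: 23.45
tcp_pos: [0.5604, -0.0071, 0.0763]
tool_rot: [0.997, 0.073, -0.0, -0.0]
force: [-0.1, 0.2, 0.1]
finger_gap: -0.001
gripper_force: 0.0
```

Call:
move_arm([
  {"dx": 0,"dy": 0,"dz": -0.05,"rx": 0,"ry": 0,"rz": 0},
  {"dx": 0,"dy": 0,"dz": -0.05,"rx": 0,"ry": 0,"rz": 0},
  {"dx": 0,"dy": 0,"dz": -0.05,"rx": 0,"ry": 0,"rz": 0},
  {"dx": 0,"dy": 0,"dz": -0.05,"rx": 0,"ry": 0,"rz": 0},
  {"dx": 0,"dy": 0,"dz": -0.03,"rx": 0,"ry": 0,"rz": 0},
  {"dx": 0,"dy": 0,"dz": 0,"rx": 0,"ry": 0,"rz": 0},
  {"dx": 0,"dy": 0,"dz": 0,"rx": 0,"ry": 0,"rz": 0},
  {"dx": 0,"dy": 0,"dz": 0,"rx": 0,"ry": 0,"rz": 0},
  {"dx": 0,"dy": 0,"dz": 0,"rx": 0,"ry": 0,"rz": 0},
  {"dx": 0,"dy": 0,"dz": 0,"rx": 0,"ry": 0,"rz": 0},
])

```text
t: 24.7
tcp_pos: [0.5607, -0.0074, 0.0732]
tool_rot: [0.997, 0.074, 0.001, 0.0]
force: [-4.1, 0.3, 17.5]
finger_gap: 0.001
gripper_force: 8.9
```

```bash
python3 - <<'E'
from g import *
gate('g6')
s=sensors.sense();print(proj('scene',[s['tcp_pos']]),proj('side',[s['tcp_pos']]))
for th in(1.3,1.45,1.6):pred(th,3)
E
```

```text
24.7 [ 0.5607 -0.0074  0.0732] [-4.1  0.3 17.5]
side 204 x 244 265 y 233 265 mean 254.0 243.1
scene 564 x 257 287 y 178 229 mean 271.6 206.1
[[275.79183546 202.92521722]] [[270.83886297 240.04232784]]
1.3 side [[258.0, 257.0], [303.0, 231.0], [242.0, 234.0], [287.0, 209.0]]
1.3 scene [[254.0, 176.0], [261.0, 220.0], [279.0, 168.0], [289.0, 212.0]]
1.45 side [[258.0, 257.0], [303.0, 231.0], [242.0, 235.0], [287.0, 211.0]]
1.45 scene [[254.0, 176.0], [261.0, 220.0], [280.0, 170.0], [289.0, 214.0]]
1.6 side [[258.0, 257.0], [303.0, 231.0], [242.0, 238.0], [287.0, 213.0]]
1.6 scene [[254.0, 176.0], [261.0, 220.0], [281.0, 172.0], [290.0, 216.0]]
```

The 17.5 N push-back means the gate is against its stop. I'll back off, head for the handle and measure the gate with a clear view.

Call:
move_arm([
  {"dx": 0,"dy": 0,"dz": 0.6,"rx": 0,"ry": 0,"rz": 0},
  {"dx": 0,"dy": 0,"dz": 1,"rx": 0,"ry": 0,"rz": 0},
  {"dx": 0,"dy": 0,"dz": 1,"rx": 0,"ry": 0,"rz": 0},
  {"dx": 0,"dy": 0,"dz": 1,"rx": 0,"ry": 0,"rz": 0},
  {"dx": 0.04,"dy": -0.3,"dz": 1,"rx": 0,"ry": 0,"rz": 0},
  {"dx": 0.12,"dy": -0.9,"dz": 0.6,"rx": 0,"ry": 0,"rz": 0},
  {"dx": 0.13,"dy": -0.95,"dz": 0,"rx": 0,"ry": 0,"rz": 0},
  {"dx": 0.13,"dy": -0.95,"dz": 0,"rx": 0,"ry": 0,"rz": 0},
  {"dx": 0.13,"dy": -0.95,"dz": 0,"rx": 0,"ry": 0,"rz": 0},
  {"dx": 0.13,"dy": -0.95,"dz": 0,"rx": 0,"ry": 0,"rz": 0},
], claw=35)

```text
t: 26.05
tcp_pos: [0.5776, -0.1333, 0.2005]
tool_rot: [0.997, 0.073, -0.0, -0.0]
force: [-0.2, -0.2, 0.2]
finger_gap: 0.348
gripper_force: 0.0
```

Call:
move_arm([
  {"dx": 0.13,"dy": -0.95,"dz": 0,"rx": 0,"ry": 0,"rz": 0},
  {"dx": 0.13,"dy": -0.95,"dz": 0,"rx": 0,"ry": 0,"rz": 0},
  {"dx": 0.13,"dy": -0.95,"dz": 0,"rx": 0,"ry": 0,"rz": 0},
  {"dx": 0.13,"dy": -0.95,"dz": 0,"rx": 0,"ry": 0,"rz": 0},
  {"dx": 0.13,"dy": -0.95,"dz": 0,"rx": 0,"ry": 0,"rz": 0},
  {"dx": 0.03,"dy": -0.17,"dz": -0.2,"rx": 0,"ry": 0,"rz": 0},
  {"dx": 0,"dy": 0,"dz": -0.4,"rx": 0,"ry": 0,"rz": 0},
  {"dx": 0,"dy": 0,"dz": 0,"rx": 0,"ry": 0,"rz": 0},
  {"dx": 0,"dy": 0,"dz": 0,"rx": 0,"ry": 0,"rz": 0},
  {"dx": 0,"dy": 0,"dz": 0,"rx": 0,"ry": 0,"rz": 0},
])

```text
t: 27.3
tcp_pos: [0.5947, -0.2546, 0.1859]
tool_rot: [0.997, 0.074, 0.0, 0.0]
force: [0.2, 0.3, -0.0]
finger_gap: 0.352
gripper_force: 0.0
```

```bash
python3 - <<'E'
from g import *
gate('g7');prof('g7',range(242,306,6))
im=cv2.imread('pics/scene_g7.png');h=cv2.cvtColor(im,cv2.COLOR_BGR2HSV)
m=(h[...,0]>20)&(h[...,0]<32)&(h[...,1]>130)&(h[...,2]>60);m[:,:240]=0;m[:,310:]=0
print([(r,*map(int,np.nonzero(m[r])[0][[0,-1]])) for r in range(160,232,5) if m[r].any()])
# handle and pan positions (scene): red centroid, grip
red=((h[...,0]<6)|(h[...,0]>174))&(h[...,1]>170)&(h[...,2]>90);red[:,200:]=0;red[:140]=0;red[260:]=0
y,x=np.nonzero(red);print('red',len(x),x.min(),x.max(),y.min(),y.max(),x.mean(),y.mean(),'pred',proj('scene',T(p,[(-210,54,170),(-210,0,170),(-210,-54,170)])).round(1).tolist())
E
```

```text
27.3 [ 0.5947 -0.2546  0.1859] [ 0.2  0.3 -0. ]
side 735 x 244 292 y 224 265 mean 267.4 237.8
scene 1092 x 253 287 y 169 229 mean 270.1 194.9
g7 [(242, 212, 213, 2), (248, 209, 247, 13), (254, 206, 254, 21), (260, 229, 245, 14), (266, 226, 252, 16), (272, 222, 249, 16), (278, 219, 245, 3), (284, 241, 242, 2), (290, 237, 238, 2), (296, 234, 235, 2)]
[(170, 253, 253), (175, 257, 279), (180, 255, 280), (185, 256, 281), (190, 257, 282), (195, 258, 283), (200, 258, 284), (205, 259, 284), (210, 260, 285), (215, 261, 286), (220, 264, 264), (225, 259, 261)]
red 211 142 147 180 219 144.50710900473933 200.83412322274881 pred [[145.9, 173.2], [145.4, 195.4], [144.9, 219.2]]
```

The gate is fully down: its lip edge runs from (279,173) to (286,217), matching 1.6 rad. Next I'll grip the handle.

Call:
move_arm([
  {"dx": 0,"dy": -0.03,"dz": -0.4,"rx": 0,"ry": 0,"rz": 0},
  {"dx": 0,"dy": 0,"dz": -0.5,"rx": 0,"ry": 0,"rz": 0},
  {"dx": 0,"dy": 0,"dz": -0.5,"rx": 0,"ry": 0,"rz": 0},
  {"dx": 0,"dy": 0,"dz": -0.4,"rx": 0,"ry": 0,"rz": 0},
  {"dx": 0,"dy": 0,"dz": -0.3,"rx": 0,"ry": 0,"rz": 0},
  {"dx": 0,"dy": 0,"dz": -0.1,"rx": 0,"ry": 0,"rz": 0},
  {"dx": 0,"dy": 0,"dz": 0,"rx": 0,"ry": 0,"rz": 0},
  {"dx": 0,"dy": 0,"dz": 0,"rx": 0,"ry": 0,"rz": 0},
  {"dx": 0,"dy": 0,"dz": 0,"rx": 0,"ry": 0,"rz": 0},
  {"dx": 0,"dy": 0,"dz": 0,"rx": 0,"ry": 0,"rz": 0},
])

```text
t: 28.65
tcp_pos: [0.5946, -0.2559, 0.1309]
tool_rot: [0.997, 0.073, 0.0, 0.0]
force: [-0.3, -0.1, -0.3]
finger_gap: 0.346
gripper_force: 0.0
```

Call:
move_arm([
  {"dx": 0,"dy": 0,"dz": 0,"rx": 0,"ry": 0,"rz": 0},
  {"dx": 0,"dy": 0,"dz": 0,"rx": 0,"ry": 0,"rz": 0},
  {"dx": 0,"dy": 0,"dz": 0,"rx": 0,"ry": 0,"rz": 0},
  {"dx": 0,"dy": 0,"dz": 0,"rx": 0,"ry": 0,"rz": 0},
  {"dx": 0,"dy": 0,"dz": 0,"rx": 0,"ry": 0,"rz": 0},
  {"dx": 0,"dy": 0,"dz": 0,"rx": 0,"ry": 0,"rz": 0},
  {"dx": 0,"dy": 0,"dz": 0,"rx": 0,"ry": 0,"rz": 0},
  {"dx": 0,"dy": 0,"dz": 0,"rx": 0,"ry": 0,"rz": 0},
  {"dx": 0,"dy": 0,"dz": 0,"rx": 0,"ry": 0,"rz": 0},
  {"dx": 0,"dy": 0,"dz": 0,"rx": 0,"ry": 0,"rz": 0},
], claw=0, newtons=30)

```text
t: 29.9
tcp_pos: [0.5943, -0.2548, 0.1307]
tool_rot: [0.997, 0.073, -0.0, -0.001]
force: [-1.6, 5.3, 4.9]
finger_gap: 0.125
gripper_force: 29.7
```

Call:
move_arm([
  {"dx": -0.011,"dy": 0.077,"dz": 0.206,"rx": 0,"ry": 0,"rz": 0},
  {"dx": -0.011,"dy": 0.077,"dz": 0.206,"rx": 0,"ry": 0,"rz": 0},
  {"dx": -0.011,"dy": 0.077,"dz": 0.206,"rx": 0,"ry": 0,"rz": 0},
  {"dx": -0.011,"dy": 0.077,"dz": 0.206,"rx": 0,"ry": 0,"rz": 0},
  {"dx": -0.011,"dy": 0.077,"dz": 0.206,"rx": 0,"ry": 0,"rz": 0},
  {"dx": -0.014,"dy": 0.102,"dz": 0.194,"rx": 0,"ry": 0,"rz": 0},
  {"dx": -0.014,"dy": 0.102,"dz": 0.194,"rx": 0,"ry": 0,"rz": 0},
  {"dx": -0.014,"dy": 0.102,"dz": 0.194,"rx": 0,"ry": 0,"rz": 0},
  {"dx": -0.014,"dy": 0.102,"dz": 0.194,"rx": 0,"ry": 0,"rz": 0},
  {"dx": -0.014,"dy": 0.102,"dz": 0.194,"rx": 0,"ry": 0,"rz": 0},
])

```text
t: 31.15
tcp_pos: [0.5913, -0.2333, 0.1808]
tool_rot: [0.997, 0.073, -0.0, -0.0]
force: [1.5, 3.2, -6.5]
finger_gap: 0.126
gripper_force: 29.1
```

```bash
cat >> g.py <<'E'
def handle(k):
    for n in('scene','side'):
        im=cams.snapshot(n);cv2.imwrite(f'pics/{n}_{k}.png',im[:,:,::-1]);h=cv2.cvtColor(im,cv2.COLOR_RGB2HSV)
        red=((h[...,0]<6)|(h[...,0]>174))&(h[...,1]>170)&(h[...,2]>90);red[:130]=0;red[:,420:]=0
        y,x=np.nonzero(red);print(n,'red',len(x),x.min(),x.max(),y.min(),y.max())
def predh(f):
    c,s=np.cos(f),np.sin(f)
    for n in('scene','side'):print(f,n,proj(n,T(p,[(-210*c+65*s,w,105+65*c+210*s) for w in(54,-54)])).round().tolist())
E
python3 - <<'E'
from g import *
handle('h1');predh(0);predh(.25)
E
```

```text
scene red 167 146 152 169 203
side red 236 323 349 282 304
0 scene [[146.0, 173.0], [145.0, 219.0]]
0 side [[330.0, 327.0], [380.0, 292.0]]
0.25 scene [[150.0, 156.0], [149.0, 203.0]]
0.25 side [[324.0, 302.0], [376.0, 267.0]]
```

Handle has risen as predicted for 0.25 rad. I'll keep tipping.

Call:
move_arm([
  {"dx": -0.014,"dy": 0.098,"dz": 0.146,"rx": 0,"ry": 0,"rz": 0},
  {"dx": -0.014,"dy": 0.098,"dz": 0.146,"rx": 0,"ry": 0,"rz": 0},
  {"dx": -0.014,"dy": 0.098,"dz": 0.146,"rx": 0,"ry": 0,"rz": 0},
  {"dx": -0.014,"dy": 0.098,"dz": 0.146,"rx": 0,"ry": 0,"rz": 0},
  {"dx": -0.014,"dy": 0.098,"dz": 0.146,"rx": 0,"ry": 0,"rz": 0},
  {"dx": -0.016,"dy": 0.113,"dz": 0.134,"rx": 0,"ry": 0,"rz": 0},
  {"dx": -0.016,"dy": 0.113,"dz": 0.134,"rx": 0,"ry": 0,"rz": 0},
  {"dx": -0.016,"dy": 0.113,"dz": 0.134,"rx": 0,"ry": 0,"rz": 0},
  {"dx": -0.016,"dy": 0.113,"dz": 0.134,"rx": 0,"ry": 0,"rz": 0},
  {"dx": -0.016,"dy": 0.113,"dz": 0.134,"rx": 0,"ry": 0,"rz": 0},
])

```text
t: 32.5
tcp_pos: [0.5877, -0.2078, 0.2163]
tool_rot: [0.997, 0.073, 0.0, 0.001]
force: [-0.3, -2.4, -2.6]
finger_gap: 0.122
gripper_force: 29.2
```

Call:
move_arm([
  {"dx": -0.017,"dy": 0.125,"dz": 0.123,"rx": 0,"ry": 0,"rz": 0},
  {"dx": -0.017,"dy": 0.125,"dz": 0.123,"rx": 0,"ry": 0,"rz": 0},
  {"dx": -0.017,"dy": 0.125,"dz": 0.123,"rx": 0,"ry": 0,"rz": 0},
  {"dx": -0.017,"dy": 0.125,"dz": 0.123,"rx": 0,"ry": 0,"rz": 0},
  {"dx": -0.017,"dy": 0.125,"dz": 0.123,"rx": 0,"ry": 0,"rz": 0},
  {"dx": -0.019,"dy": 0.136,"dz": 0.11,"rx": 0,"ry": 0,"rz": 0},
  {"dx": -0.019,"dy": 0.136,"dz": 0.11,"rx": 0,"ry": 0,"rz": 0},
  {"dx": -0.019,"dy": 0.136,"dz": 0.11,"rx": 0,"ry": 0,"rz": 0},
  {"dx": -0.019,"dy": 0.136,"dz": 0.11,"rx": 0,"ry": 0,"rz": 0},
  {"dx": -0.019,"dy": 0.136,"dz": 0.11,"rx": 0,"ry": 0,"rz": 0},
])

```text
t: 33.75
tcp_pos: [0.5834, -0.176, 0.2462]
tool_rot: [0.997, 0.073, 0.001, 0.002]
force: [-1.5, -5.4, 2.0]
finger_gap: 0.123
gripper_force: 29.2
```

Call:
move_arm([
  {"dx": -0.025,"dy": 0.178,"dz": 0.112,"rx": 0,"ry": 0,"rz": 0},
  {"dx": -0.025,"dy": 0.178,"dz": 0.112,"rx": 0,"ry": 0,"rz": 0},
  {"dx": -0.025,"dy": 0.178,"dz": 0.112,"rx": 0,"ry": 0,"rz": 0},
  {"dx": -0.025,"dy": 0.178,"dz": 0.112,"rx": 0,"ry": 0,"rz": 0},
  {"dx": -0.025,"dy": 0.178,"dz": 0.112,"rx": 0,"ry": 0,"rz": 0},
  {"dx": -0.024,"dy": 0.173,"dz": 0.082,"rx": 0,"ry": 0,"rz": 0},
  {"dx": -0.024,"dy": 0.173,"dz": 0.082,"rx": 0,"ry": 0,"rz": 0},
  {"dx": -0.024,"dy": 0.173,"dz": 0.082,"rx": 0,"ry": 0,"rz": 0},
  {"dx": -0.024,"dy": 0.173,"dz": 0.082,"rx": 0,"ry": 0,"rz": 0},
  {"dx": -0.024,"dy": 0.173,"dz": 0.082,"rx": 0,"ry": 0,"rz": 0},
])

```text
t: 35.0
tcp_pos: [0.5774, -0.1322, 0.2716]
tool_rot: [0.997, 0.073, 0.001, 0.002]
force: [-1.8, -5.4, 6.5]
finger_gap: 0.122
gripper_force: 30.5
```

```bash
python3 - <<'E'
from g import *
handle('h2');predh(.88)
# silver blobs: count in scene / side
for n in('scene','side'):
    im=cv2.imread(f'pics/{n}_h2.png');h=cv2.cvtColor(im,cv2.COLOR_BGR2HSV)
    m=((h[...,1]<45)&(h[...,2]>120)).astype(np.uint8)
    k,_,st,ce=cv2.connectedComponentsWithStats(m)
    print(n,[(int(s[4]),c.round().tolist()) for s,c in zip(st[1:],ce[1:]) if 15<s[4]<400])
q=[*T(p,[(80,0,4)])[0][:2],p[2],.004]
for n in('scene','side'):print(n,'pan floor',proj(n,T(q,[(-56,66,8),(56,66,8),(56,-66,8),(-56,-66,8)])).round().tolist())
E
```

```text
scene red 222 191 199 130 163
side red 215 284 311 206 225
0.88 scene [[195.0, 114.0], [198.0, 162.0]]
0.88 side [[285.0, 223.0], [341.0, 191.0]]
scene [(19, [540.0, 16.0]), (31, [59.0, 52.0]), (50, [187.0, 57.0]), (22, [298.0, 72.0]), (19, [253.0, 74.0]), (321, [4.0, 112.0]), (108, [541.0, 168.0]), (25, [201.0, 171.0]), (79, [301.0, 201.0]), (83, [289.0, 203.0]), (77, [291.0, 215.0]), (80, [310.0, 224.0]), (89, [292.0, 227.0])]
side [(66, [142.0, 102.0]), (40, [265.0, 228.0]), (146, [248.0, 249.0]), (30, [40.0, 319.0]), (24, [48.0, 381.0])]
scene pan floor [[265.0, 195.0], [312.0, 188.0], [324.0, 236.0], [274.0, 244.0]]
side pan floor [[250.0, 276.0], [224.0, 241.0], [271.0, 215.0], [299.0, 247.0]]
```

All five blanks show in the pan. I'll lower the tray back along the same arc.

Call:
move_arm([
  {"dx": 0.024,"dy": -0.173,"dz": -0.082,"rx": 0,"ry": 0,"rz": 0},
  {"dx": 0.024,"dy": -0.173,"dz": -0.082,"rx": 0,"ry": 0,"rz": 0},
  {"dx": 0.024,"dy": -0.173,"dz": -0.082,"rx": 0,"ry": 0,"rz": 0},
  {"dx": 0.024,"dy": -0.173,"dz": -0.082,"rx": 0,"ry": 0,"rz": 0},
  {"dx": 0.024,"dy": -0.173,"dz": -0.082,"rx": 0,"ry": 0,"rz": 0},
  {"dx": 0.025,"dy": -0.178,"dz": -0.112,"rx": 0,"ry": 0,"rz": 0},
  {"dx": 0.025,"dy": -0.178,"dz": -0.112,"rx": 0,"ry": 0,"rz": 0},
  {"dx": 0.025,"dy": -0.178,"dz": -0.112,"rx": 0,"ry": 0,"rz": 0},
  {"dx": 0.025,"dy": -0.178,"dz": -0.112,"rx": 0,"ry": 0,"rz": 0},
  {"dx": 0.025,"dy": -0.178,"dz": -0.112,"rx": 0,"ry": 0,"rz": 0},
])

```text
t: 36.35
tcp_pos: [0.5834, -0.175, 0.2462]
tool_rot: [0.997, 0.073, 0.001, 0.001]
force: [-1.7, -4.7, 4.8]
finger_gap: 0.12
gripper_force: 30.9
```

Call:
move_arm([
  {"dx": 0.019,"dy": -0.136,"dz": -0.11,"rx": 0,"ry": 0,"rz": 0},
  {"dx": 0.019,"dy": -0.136,"dz": -0.11,"rx": 0,"ry": 0,"rz": 0},
  {"dx": 0.019,"dy": -0.136,"dz": -0.11,"rx": 0,"ry": 0,"rz": 0},
  {"dx": 0.019,"dy": -0.136,"dz": -0.11,"rx": 0,"ry": 0,"rz": 0},
  {"dx": 0.019,"dy": -0.136,"dz": -0.11,"rx": 0,"ry": 0,"rz": 0},
  {"dx": 0.017,"dy": -0.125,"dz": -0.123,"rx": 0,"ry": 0,"rz": 0},
  {"dx": 0.017,"dy": -0.125,"dz": -0.123,"rx": 0,"ry": 0,"rz": 0},
  {"dx": 0.017,"dy": -0.125,"dz": -0.123,"rx": 0,"ry": 0,"rz": 0},
  {"dx": 0.017,"dy": -0.125,"dz": -0.123,"rx": 0,"ry": 0,"rz": 0},
  {"dx": 0.017,"dy": -0.125,"dz": -0.123,"rx": 0,"ry": 0,"rz": 0},
])

```text
t: 37.6
tcp_pos: [0.5879, -0.2075, 0.2156]
tool_rot: [0.997, 0.073, 0.0, 0.0]
force: [0.2, -4.8, 2.2]
finger_gap: 0.123
gripper_force: 31.6
```

Call:
move_arm([
  {"dx": 0.016,"dy": -0.113,"dz": -0.134,"rx": 0,"ry": 0,"rz": 0},
  {"dx": 0.016,"dy": -0.113,"dz": -0.134,"rx": 0,"ry": 0,"rz": 0},
  {"dx": 0.016,"dy": -0.113,"dz": -0.134,"rx": 0,"ry": 0,"rz": 0},
  {"dx": 0.016,"dy": -0.113,"dz": -0.134,"rx": 0,"ry": 0,"rz": 0},
  {"dx": 0.016,"dy": -0.113,"dz": -0.134,"rx": 0,"ry": 0,"rz": 0},
  {"dx": 0.014,"dy": -0.098,"dz": -0.146,"rx": 0,"ry": 0,"rz": 0},
  {"dx": 0.014,"dy": -0.098,"dz": -0.146,"rx": 0,"ry": 0,"rz": 0},
  {"dx": 0.014,"dy": -0.098,"dz": -0.146,"rx": 0,"ry": 0,"rz": 0},
  {"dx": 0.014,"dy": -0.098,"dz": -0.146,"rx": 0,"ry": 0,"rz": 0},
  {"dx": 0.014,"dy": -0.098,"dz": -0.146,"rx": 0,"ry": 0,"rz": 0},
])

```text
t: 38.85
tcp_pos: [0.5914, -0.233, 0.1801]
tool_rot: [0.997, 0.073, -0.0, -0.001]
force: [1.2, -1.9, 1.6]
finger_gap: 0.126
gripper_force: 32.1
```

Call:
move_arm([
  {"dx": 0.014,"dy": -0.102,"dz": -0.194,"rx": 0,"ry": 0,"rz": 0},
  {"dx": 0.014,"dy": -0.102,"dz": -0.194,"rx": 0,"ry": 0,"rz": 0},
  {"dx": 0.014,"dy": -0.102,"dz": -0.194,"rx": 0,"ry": 0,"rz": 0},
  {"dx": 0.014,"dy": -0.102,"dz": -0.194,"rx": 0,"ry": 0,"rz": 0},
  {"dx": 0.014,"dy": -0.102,"dz": -0.194,"rx": 0,"ry": 0,"rz": 0},
  {"dx": 0.011,"dy": -0.077,"dz": -0.206,"rx": 0,"ry": 0,"rz": 0},
  {"dx": 0.011,"dy": -0.077,"dz": -0.206,"rx": 0,"ry": 0,"rz": 0},
  {"dx": 0.011,"dy": -0.077,"dz": -0.206,"rx": 0,"ry": 0,"rz": 0},
  {"dx": 0.008,"dy": -0.06,"dz": -0.14,"rx": 0,"ry": 0,"rz": 0},
  {"dx": 0.006,"dy": -0.045,"dz": -0.1,"rx": 0,"ry": 0,"rz": 0},
])

```text
t: 40.1
tcp_pos: [0.5942, -0.2539, 0.1344]
tool_rot: [0.997, 0.073, -0.0, -0.001]
force: [2.8, 3.3, -2.2]
finger_gap: 0.123
gripper_force: 31.8
```

Call:
move_arm([
  {"dx": 0.006,"dy": -0.04,"dz": -0.06,"rx": 0,"ry": 0,"rz": 0},
  {"dx": 0,"dy": 0,"dz": -0.05,"rx": 0,"ry": 0,"rz": 0},
  {"dx": 0,"dy": 0,"dz": -0.04,"rx": 0,"ry": 0,"rz": 0},
  {"dx": 0,"dy": 0,"dz": -0.03,"rx": 0,"ry": 0,"rz": 0},
  {"dx": 0,"dy": 0,"dz": 0,"rx": 0,"ry": 0,"rz": 0},
  {"dx": 0,"dy": 0,"dz": 0,"rx": 0,"ry": 0,"rz": 0},
  {"dx": 0,"dy": 0,"dz": 0,"rx": 0,"ry": 0,"rz": 0},
  {"dx": 0,"dy": 0,"dz": 0,"rx": 0,"ry": 0,"rz": 0},
  {"dx": 0,"dy": 0,"dz": 0,"rx": 0,"ry": 0,"rz": 0},
  {"dx": 0,"dy": 0,"dz": 0,"rx": 0,"ry": 0,"rz": 0},
])

```text
t: 41.35
tcp_pos: [0.5943, -0.2548, 0.1314]
tool_rot: [0.997, 0.073, 0.0, -0.0]
force: [1.4, 5.7, 3.5]
finger_gap: 0.126
gripper_force: 32.3
```

The tray is back on its stop. The pose and forces match those at the first grasp, so I'll release and rise.

Call:
move_arm([
  {"dx": 0,"dy": 0,"dz": 0,"rx": 0,"ry": 0,"rz": 0},
  {"dx": 0,"dy": 0,"dz": 0,"rx": 0,"ry": 0,"rz": 0},
  {"dx": 0,"dy": 0,"dz": 0,"rx": 0,"ry": 0,"rz": 0},
  {"dx": 0,"dy": 0,"dz": 0,"rx": 0,"ry": 0,"rz": 0},
  {"dx": 0,"dy": 0,"dz": 0,"rx": 0,"ry": 0,"rz": 0},
  {"dx": 0,"dy": 0,"dz": 0.3,"rx": 0,"ry": 0,"rz": 0},
  {"dx": 0,"dy": 0,"dz": 0.8,"rx": 0,"ry": 0,"rz": 0},
  {"dx": 0,"dy": 0,"dz": 1,"rx": 0,"ry": 0,"rz": 0},
  {"dx": 0,"dy": 0,"dz": 1,"rx": 0,"ry": 0,"rz": 0},
  {"dx": 0,"dy": 0,"dz": 0.8,"rx": 0,"ry": 0,"rz": 0},
], claw=35)

```text
t: 42.6
tcp_pos: [0.5948, -0.2559, 0.2297]
tool_rot: [0.997, 0.073, 0.001, 0.001]
force: [-0.4, -0.6, 0.2]
finger_gap: 0.352
gripper_force: 0.0
```

```bash
python3 - <<'E'
from g import *
handle('h3');predh(0)
gate('h4')
im=cv2.imread('pics/scene_h3.png');h=cv2.cvtColor(im,cv2.COLOR_BGR2HSV)
m=((h[...,1]<45)&(h[...,2]>120)).astype(np.uint8)
k,_,st,ce=cv2.connectedComponentsWithStats(m)
print([(int(s[4]),c.round().tolist()) for s,c in zip(st[1:],ce[1:]) if 15<s[4]<400 and 240<c[0]<350])
m=((h[...,0]>100)&(h[...,0]<125)&(h[...,1]>120)&(h[...,2]>40)).astype(np.uint8);m[:150]=0
k,_,st,ce=cv2.connectedComponentsWithStats(m);i=1+st[1:,4].argmax();print('blue bbox',st[i])
q=[*T(p,[(80,0,4)])[0][:2],p[2],.004]
print('rim',proj('scene',T(q,[(-60,70,45),(60,70,45),(60,-70,45),(-60,-70,45),(-60,-70,0),(60,-70,0)])).round(1).tolist())
c,_=cv2.findContours((np.arange(1)if 0 else (np.zeros_like(m)+(cv2.connectedComponents(m)[1]==i)).astype(np.uint8)),0,2);print(cv2.convexHull(max(c,key=cv2.contourArea))[:,0][::1].tolist())
a=cv2.imread('pics/scene0.png').astype(int);d=np.abs(a-im).sum(2)
for nm,(r0,r1,c0,c1) in dict(charcoal=(140,190,370,415),jar=(275,320,310,350),anvil=(270,320,165,215)).items():print(nm,d[r0:r1,c0:c1].mean().round(1))
E
```

```text
scene red 273 142 148 171 219
side red 377 329 378 294 328
0 scene [[146.0, 173.0], [145.0, 219.0]]
0 side [[330.0, 327.0], [380.0, 292.0]]
42.7 [ 0.5961 -0.2566  0.2312] [0.2 0.3 0.3]
side 831 x 244 296 y 222 264 mean 269.5 236.7
scene 1112 x 252 287 y 166 230 mean 270.0 195.3
[(21, [298.0, 72.0]), (19, [253.0, 74.0]), (76, [256.0, 197.0]), (78, [301.0, 201.0]), (66, [290.0, 203.0]), (56, [292.0, 216.0]), (77, [310.0, 224.0]), (74, [292.0, 227.0])]
blue bbox [ 268  177   59   70 2060]
rim [[262.6, 184.6], [314.0, 176.9], [327.5, 229.2], [271.8, 238.1], [272.7, 247.6], [326.0, 239.0]]
[[312, 177], [313, 179], [314, 182], [322, 210], [325, 221], [326, 225], [326, 233], [325, 237], [323, 238], [307, 241], [283, 245], [274, 246], [273, 246], [272, 245], [269, 230], [268, 224], [268, 220], [282, 181], [288, 180], [301, 178], [308, 177]]
charcoal 37.6
jar 33.1
anvil 49.2
```

```bash
python3 -c "
from station import order
print(order.sign_off())"
```

```text
the job is handed in; nothing more can be done
None
```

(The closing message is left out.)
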